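# Find the cored handle by weight and hold it in the date coder

## Task

Of the two teal handles lying in the rest only one has its steel core inside, and they look alike: lift the left one well clear and feel its weight, lay it back in its place, then lift the right one clear and feel that too. Take the heavier one to the date coder, push it nose first (the end by its yellow button) between the guides until the orange plunger is right in, and finish while still holding it there in the gripper, pressed in level, with the lighter one lying in a place of the rest. Never push the lighter handle into the coder, do not drop a handle or ram the coder, and leave the other things on the bench where they are.

Things in the scene. Friction and masses are not known exactly. Their poses are not given: they have to be found in the camera images.
- handle_1_mid (a point): Centre (half-way up and along) of one of two alike teal handles, 170 mm long (x; nose at the +x end, by the yellow button), 29 to 31 mm wide (y), 21 to 23 high (z up). Grasp from above across its middle. One of the two, a different one each time, has a steel core and weighs 225 to 300 g, the other about 60 g. They lie in the rest, either one on the left, nose away from the robot.
- handle_2_mid (a point): The same point and axes of the other teal handle.
- rest: Handle rest: fixed aluminium plate 150 x 260 x 8 mm with two black saddles (14 mm long, 55 mm either side of the middle, seat 30 mm above the bench) under each handle. Flared cheeks, up to 46 mm above the bench, leave 36 mm for the handle; only the plate lies under its middle. Origin: centre of the underside; x along the handles, away from the robot; y left; z up.
- nest_left (a point): Left place of the rest: where the centre of a handle lying there is, 40.5 mm above the bench. The places are 130 mm apart.
- nest_right (a point): Right place of the rest: where the centre of a handle lying there is, 40.5 mm above the bench.
- coder: Date coder, fixed grey machine, base 200 x 160 x 12 mm. Origin: centre of the underside; x points away from the robot into the machine, the way a handle is pushed in; z up. Housing 164 mm high (lamp to 192) from x = 10 mm on. Before it two guides 36 mm apart, 115 mm high, from x = -45 mm, flared out to x = -61 mm. Nothing carries the handle there; a print head lies below, top 61 mm above the bench.
- coder_dock (a point): Where the centre of a handle is when its nose has pushed the plunger right in: 95 mm before the coder's origin (x = -95 mm, y = 0), 95 mm above the bench, the handle level with its x along the coder's x. Pushed in along that x, its nose enters the flared mouth when its centre is 51 mm short of this point, and meets the plunger 12 mm short of it.
- plunger (a joint): Travel in m of the coder's orange spring plunger between the guides: 0 out, 0.012 at its stop. The handle's nose pushes it along the coder's x. It takes about 4 N to start it and 10 N to hold it at the stop; it springs back when let go.
- tape_roll: Roll of brown packing tape lying flat, 114 mm across, 48 mm high; origin under its centre. Leave alone.
- glue_bottle: White glue bottle with a red nozzle, 42 mm across, 121 mm high; origin under its centre. Leave alone.
- mug: White mug, about 85 mm across, 97 mm high; origin under its centre. Leave alone.
- box_cutter: Orange snap-blade cutter lying on the bench, 158 mm long (x), 21 mm wide, 17 mm high; origin under its centre. Leave alone.

How it is judged:
By the outcome, as a careful person would: the job done as asked, in the order asked, and still so for the second after the job is handed in, while the arm keeps its last pose, push and grip.
It also fails if it takes over 72 s, if anything falls off the work surface, if the arm or the gripper's body presses on something with over 40 N, if the wrist force passes 120 N, or if a joint passes its speed limit or range.

## Robot

A 6-joint arm with a two-finger parallel gripper is mounted at the origin on a cart in front of the work surface, level with it; the furniture and walls round the work are solid. World frame = base frame: x ahead of the robot, y to its left, z up, the work surface at z = 0. Lengths are in m, angles in rad, forces in N, time in s.
With the tool pointing down it reaches from about 0.35 to 0.975 m from the base axis. Payload 4.9 kg.
Tool frame: the origin (TCP) lies midway between the tips of the shut fingers; the grasp point (between the pads) lies behind it (manip.grasp_offset is the y of the grasp point in the tool frame, in m); y points along the fingers, z is the direction in which the jaws open and shut, and the axes are right-handed (so a half turn about y gives the same grasp; the last joint's range is limited). The gripper opens to 85 mm and grips with 20 to 120 N. Pads are 22 mm wide; open, the fingers measure 114 mm over their backs; the gripper's body (76 mm by 85 mm) begins 54 mm behind the grasp point. The pads swing forward as they close: fully open they stand 13 mm farther back than shut.
Start: joints at [0.989, 0.053, 1.613, -0, 1.476, -0.119], TCP at [0.279, 0.559, 0.231] pointing down, gripper open.
Joint ranges: [-3.01, 3.01], [-1.01, 2.22], [0.06, 2.58], [-1.02, 4.17], [0.09, 2.62], [-3.14, 3.14]. Speed limits (rad/s): [2.57, 2.57, 3.14, 3.14, 3.14, 3.14].

## Interface

Orientations are given as a unit quaternion [w, x, y, z].
In Python, from plant import manip gives the robot as it stands. The module is installed in compiled form; this text tells all that it offers.
- The arm moves only by the shell command python3 -m jog 'ROWS'. ROWS is a JSON object of lists of equal length, an entry for each row: "offset": the shift along the world's x, y, z in units of 50 mm (1.0 is 50 mm), a list of three; "angular": the turn, a rotation vector about the world's x, y, z in units of 6 degrees (1.0 is 6 degrees), a list of three; "jaw": the finger opening in mm, from 0 to 85.4. In form: {"offset": [[tx, ty, tz], ...], "angular": [[ax, ay, az], ...], "jaw": [jaw, ...]}. A call has 1 to 12 rows; each row shifts and turns the commanded pose from where the row before left it; what a row does not reach is not made up. A row lasts 1/10 s, in which the tool goes at most 50 mm and 8.59 degrees, less where a joint would pass 70% of its speed; a pose out of reach is approached as far as the arm can. A call is refused whole if a number of a shift passes 1 or a number of a turn 1, either way. A call with a gripper value outside its range is refused whole. The fingers move at their own pace and stop on an object; the grip force is fixed at half the most. Time passes only in rows, so rows that do not move let the fingers close. It gives the time, the measured TCP pose, the force and the opening at its end, in the units of the state.
- manip.state(): the state, without advancing time (a new reading comes with each control period).
- manip.grab_frame(name): name is "scene" or "top" or "wrist"; returns the picture (480x640x3 uint8, blue, green, red); there is no depth.
- manip.camera_model(name): a dict with "fx", "fy", "cx", "cy" (pixels), "rvec" (rotation vector, rad) and "tvec" (3), from world to camera coordinates, as OpenCV has them; the wrist camera has in their place "mount" (4x4, takes a point from camera to tool coordinates, whose origin is the TCP and whose axes are the tool frame's). Camera axes: x right, y down, z forward; pixel columns grow to the right and rows downward; lengths in m; the calibration is good to about 2 mm. A picture is of the moment at which its call begins: read the wrist's pose just before it. camera_model takes no time and is no camera call.
- manip.job_done(): hands the job in, once; it reports no verdict.
The state is a dict: "time": time; "joint_pos": joint angles; "joint_vel": joint speeds; "joint_efforts": joint torques, N m; "tool_pos": TCP position; "tool_rot": TCP orientation; "contact_force": force on the tool from outside, world axes, zero at the start; "ft_torque": the same for the moment, N m; "gripper_width": opening from 0.0 (shut) to 1.0 (fully open).
Only numpy, scipy, OpenCV 4.12 (cv2) and the standard library are available. Lean on these libraries where they do the work, as an engineer would, in place of code of your own. Each camera call takes 0.05 s, during which the arm holds its last target.

## Working session

There is one attempt and no reset: what is moved stays moved. The work goes in short steps, Python scripts to look and compute and a shell command to move; the robot and the scene stay as the last step left them, time stands still between calls to the robot, and variables do not carry over. Pictures are saved under pics/ and viewed, and the job is handed in when it is done.

```bash
mkdir -p pics; ls; python3 - <<'E'
from plant import manip
import cv2
print(manip.state()); print(manip.grasp_offset)
for n in("scene","top","wrist"):
    print(n,manip.camera_model(n)); cv2.imwrite(f"pics/{n}0.png",manip.grab_frame(n))
E
```

```text
pics
{'time': 0.0, 'joint_pos': array([ 9.89013080e-01,  5.33748651e-02,  1.61431210e+00,  2.60304536e-05,
        1.47601978e+00, -1.19019108e-01]), 'joint_vel': array([-1.01999641e-03,  1.06040092e-03, -3.95982752e-05, -4.47265687e-04,
        6.02877641e-04, -1.77757724e-03]), 'joint_efforts': array([-7.93762520e-04, -3.93711376e+01, -3.70161045e+01, -1.81597507e-04,
        7.47074577e-03, -1.56224921e-06]), 'tool_pos': array([0.27866653, 0.55872699, 0.23004106]), 'tool_rot': array([-0.68756319,  0.68896095, -0.16242178,  0.16189142]), 'contact_force': array([ 0.23393925, -0.04956015,  0.45793808]), 'ft_torque': array([0.03835895, 0.00187388, 0.04521888]), 'gripper_width': 0.9958057933184608}
-0.0187
scene {'fx': 584.4951978662612, 'fy': 584.4951978662612, 'cx': 319.37057659524, 'cy': 241.33686949372793, 'rvec': array([ 1.16041249, -2.19632435,  1.14604746]), 'tvec': array([0.27115316, 0.30873953, 1.36460184])}
top {'fx': 433.6049965551777, 'fy': 433.6049965551777, 'cx': 322.03928019462006, 'cy': 240.6887243805812, 'rvec': array([ 2.14178351, -2.20184473,  0.08617552]), 'tvec': array([-0.01213627,  0.51236119,  1.42719717])}
wrist {'fx': 422.46194130909953, 'fy': 422.46194130909953, 'cx': 318.7166943769007, 'cy': 243.290627777429, 'mount': array([[-2.02540126e-04,  9.58960912e-01,  2.83538232e-01,
        -7.18351949e-02],
       [ 1.04522820e-03, -2.83537880e-01,  9.58960468e-01,
        -1.43660031e-01],
       [ 9.99999433e-01,  4.90590129e-04, -9.44905186e-04,
        -6.96105134e-04],
       [ 0.00000000e+00,  0.00000000e+00,  0.00000000e+00,
         1.00000000e+00]])}
```

View pics/scene0.png

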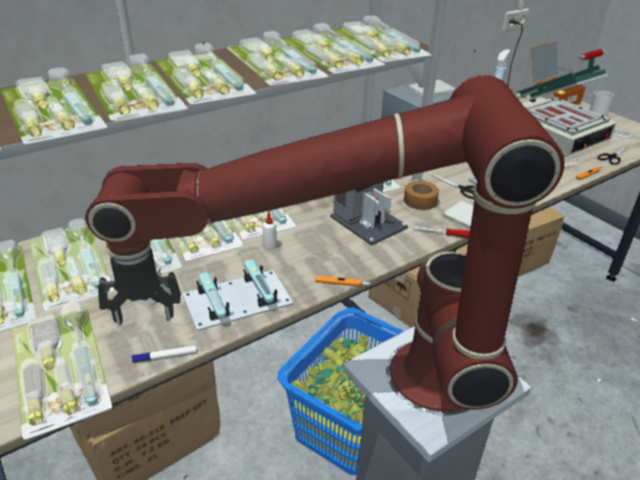

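View pics/top0.png

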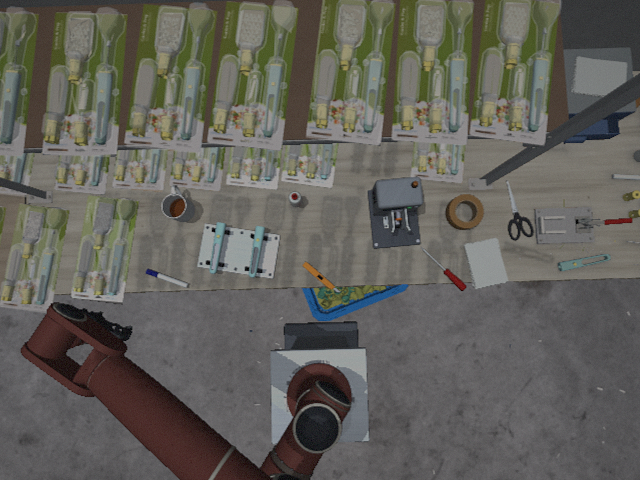

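View pics/wrist0.png

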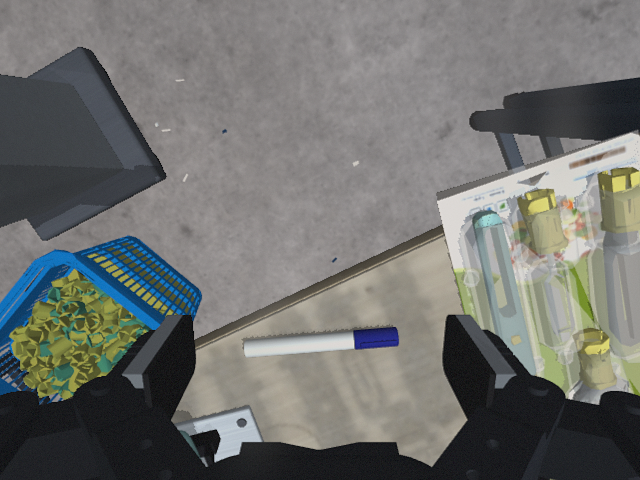

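The top view shows the rest at about (238,250) with handles at (218,247) and (257,248). The coder is at (397,215), and the shelf overhangs the back. I'll zoom in on these.

```bash
cat > h.py <<'E'
from plant import manip
import numpy as np, cv2
from scipy.spatial.transform import Rotation as R
def cam(n,st=None):
    m=manip.camera_model(n); K=np.array([[m['fx'],0,m['cx']],[0,m['fy'],m['cy']],[0,0,1]])
    if n!='wrist':
        Rm=cv2.Rodrigues(m['rvec'])[0]; return K,Rm,np.array(m['tvec'])
    q=st['tool_rot']; T=np.eye(4); T[:3,:3]=R.from_quat([*q[1:],q[0]]).as_matrix(); T[:3,3]=st['tool_pos']
    W=np.linalg.inv(T@m['mount']); return K,W[:3,:3],W[:3,3]
def proj(c,P):
    K,Rm,t=c; p=(K@(Rm@np.atleast_2d(P).T+t[:,None])).T; return p[:,:2]/p[:,2:]
def unproj(c,uv,z):
    K,Rm,t=c; o=-Rm.T@t; out=[]
    for u,v in np.atleast_2d(uv):
        d=Rm.T@np.linalg.inv(K)@[u,v,1]; out.append(o+d*(z-o[2])/d[2])
    return np.array(out)
def zoom(img,x0,y0,x1,y1,name,f):
    cv2.imwrite(name,cv2.resize(img[y0:y1,x0:x1],None,fx=f,fy=f,interpolation=cv2.INTER_CUBIC))
E
python3 - <<'E'
from h import *
t=cv2.imread('pics/top0.png'); 
zoom(t,180,200,300,290,'pics/tz1.png',6.6)
zoom(t,350,160,440,260,'pics/tz2.png',6)
c=cam('top')
print(unproj(c,[[218,247],[257,248]],.04), unproj(c,[[397,245]],.012))
print('camC',-c[1].T@c[2])
E
```

```text
[[0.49900521 0.31805049 0.04      ]
 [0.49208345 0.18898068 0.04      ]] [[ 0.49115436 -0.27752127  0.012     ]]
camC [ 0.38393572 -0.03744879  1.4665415 ]
```

View pics/tz1.png

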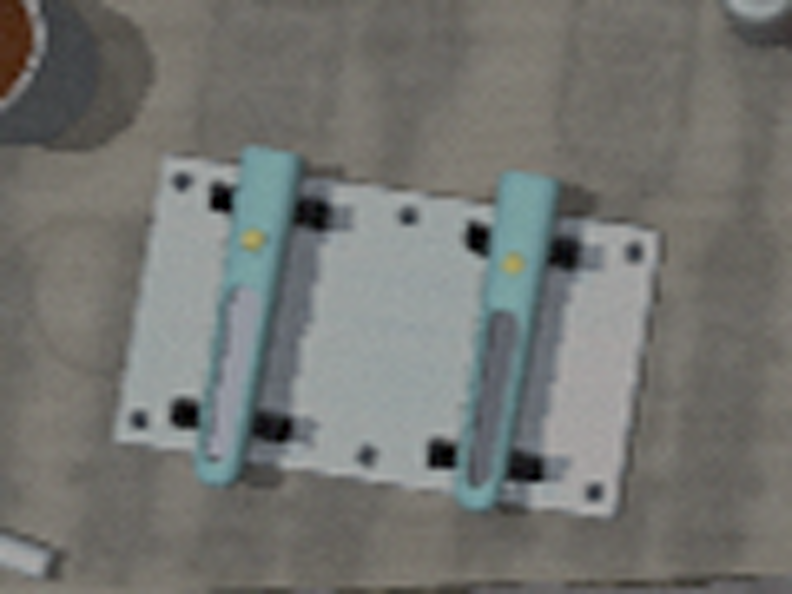

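View pics/tz2.png

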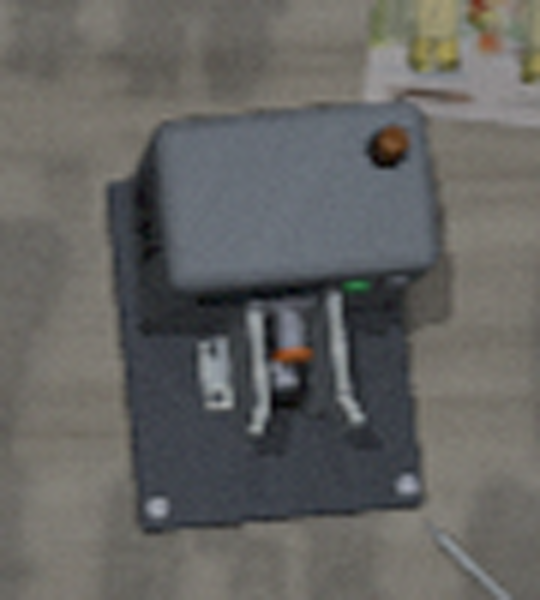

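```bash
cat >> h.py <<'E'
from scipy.optimize import least_squares
def fit(c,obj,uv,x0):
    def P(p): 
        cs,s=np.cos(p[2]),np.sin(p[2]); o=np.array(obj,float)
        return np.c_[p[0]+cs*o[:,0]-s*o[:,1],p[1]+s*o[:,0]+cs*o[:,1],o[:,2]]
    r=least_squares(lambda p:(proj(c,P(p))-uv).ravel(),x0); return r.x,r.fun.reshape(-1,2)
E
python3 - <<'E'
from h import *
c=cam('top')
uv=(np.array([(165,158),(660,230),(615,517),(117,438)])+.5)/6.6-.5+[180,200]
print(fit(c,[(.075,.13,.008),(.075,-.13,.008),(-.075,-.13,.008),(-.075,.13,.008)],uv,[.5,.25,0]))
# handles ends: top z ~.05
for h in ([(271,150),(218,482)],[(528,175),(477,507)]):
    w=unproj(c,(np.array(h)+.5)/6.6-.5+[180,200],.045); print(w.mean(0),np.linalg.norm(w[0]-w[1]),np.arctan2(*(w[0]-w[1])[[1,0]]))
uv=(np.array([(142,530),(425,503),(108,184)])+.5)/6-.5+[350,160]
print(fit(c,[(-.1,.08,.012),(-.1,-.08,.012),(.1,.08,.012)],uv,[.6,-.25,0]))
E
```

```text
(array([ 0.48835985,  0.25674946, -0.17714805]), array([[-0.07321499, -0.63940454],
       [ 0.39231216, -0.25933277],
       [ 0.16191938,  0.23680595],
       [-0.48244581,  0.63729877]]))
[0.49764375 0.32129699 0.045     ] 0.16772943591442632 -0.16454832074396836
[0.48154673 0.19250828 0.045     ] 0.16736312928143077 -0.1664275470888655
(array([ 0.58779529, -0.27089447,  0.06484332]), array([[ 0.02075652,  0.22057796],
       [ 0.30966338,  0.31701487],
       [-0.33562393, -0.55391972]]))
```

```bash
cat >> h.py <<'E'
def rel(target_pos,yaw,flip=0):
    """rows (units) to bring TCP to target_pos with jaw axis along handle y"""
    s=manip.state(); q=s['tool_rot']; Rc=R.from_quat([*q[1:],q[0]])
    best=None
    for f in (0,1):
        hy=np.array([-np.sin(yaw),np.cos(yaw),0])*(1 if f==0 else -1); y=np.array([0,0,-1.]); x=np.cross(y,hy)
        Rt=R.from_matrix(np.c_[x,y,hy]); rv=(Rt*Rc.inv()).as_rotvec()
        print('flip',f,'turn units',np.round(np.degrees(rv)/6,3))
    print('t',s['time'],'pos',s['tool_pos'].round(4),'offset units',np.round((np.array(target_pos)-s['tool_pos'])/.05,3),'w',round(s['gripper_width'],3),'F',s['contact_force'].round(2),'q6',s['joint_pos'].round(2))
E
python3 - <<'E'
from h import *
s=manip.state();q=s['tool_rot'];print(R.from_quat([*q[1:],q[0]]).as_matrix().round(3))
rel([.44,.31,.2],-.17)
E
```

```text
[[ 0.895 -0.001  0.446]
 [-0.446 -0.001  0.895]
 [-0.    -1.    -0.002]]
flip 0 turn units [ 0.015 -0.006  2.796]
flip 1 turn units [-9.0000e-03 -2.1000e-02 -2.7204e+01]
t 0.15 pos [0.2788 0.5588 0.2303] offset units [ 3.225 -4.976 -0.606] w 1.002 F [ 0.15  0.17 -0.16] q6 [ 0.99  0.05  1.61 -0.    1.48 -0.12]
```

```bash
python3 -m jog '{"offset":[[0.4,-0.8,0.2],[0.5,-0.9,0.2],[0.5,-0.9,0],[0.5,-0.9,0],[0.5,-0.9,0],[0.5,-0.8,0],[0.5,-0.8,0],[0,0,0],[0,0,0],[0,0,0]],"angular":[[0,0,0.4],[0,0,0.4],[0,0,0.4],[0,0,0.4],[0,0,0.4],[0,0,0.4],[0,0,0.4],[0,0,0],[0,0,0],[0,0,0]],"jaw":[85,85,85,85,85,85,85,85,85,85]}'
python3 - <<'E'
from h import *
s=manip.state(); im=manip.grab_frame('wrist'); cv2.imwrite('pics/w1.png',im); np.save('s1.npy',s,allow_pickle=True)
rel([.5,.32,.1],-.17)
E
```

```text
time: 1.15
tool_pos: [0.4452, 0.2658, 0.2506]
tool_rot: [0.705, -0.705, 0.06, -0.059]
contact_force: [-0.1, -0.0, 0.8]
gripper_width: 0.993
flip 0 turn units [-0.002 -0.005 -0.018]
flip 1 turn units [ 7.0000e-03 -2.0000e-03  2.9982e+01]
t 1.2 pos [0.445  0.2662 0.2507] offset units [ 1.099  1.077 -3.013] w 0.994 F [ 0.02  0.1  -0.76] q6 [ 0.4  -0.22  1.83  0.    1.52 -1.01]
```

View pics/w1.png

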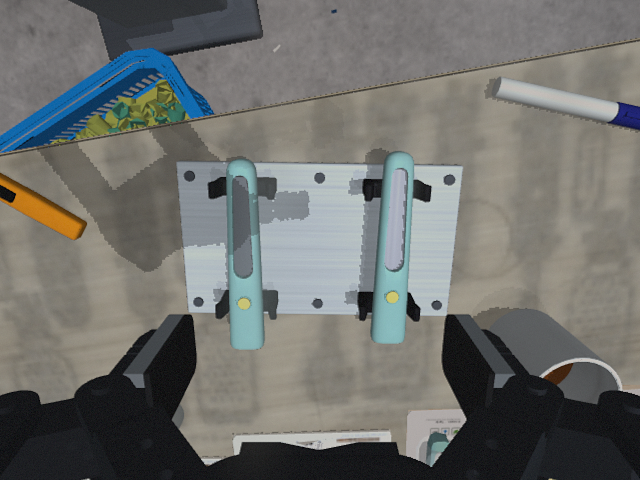

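```bash
python3 - <<'E'
from h import *
s=np.load('s1.npy',allow_pickle=True).item(); c=cam('wrist',s)
p,r=fit(c,[(-.075,-.13,.008),(-.075,.13,.008),(.075,.13,.008),(.075,-.13,.008)],[(178,163),(463,164),(448,316),(190,314)],[.49,.25,-.17])
print(p,r.round(1).tolist())
Rz=np.array([[np.cos(p[2]),-np.sin(p[2])],[np.sin(p[2]),np.cos(p[2])]])
for y in(.065,-.065): print(p[:2]+Rz@[0,y])
for h in ([(400,153),(388,343)],[(240,158),(247,348)]):
    w=unproj(c,h,.047); print(w.mean(0),np.linalg.norm(w[0]-w[1]),np.arctan2(*(w[1]-w[0])[[1,0]]))
im=cv2.imread('pics/w1.png')
E
```

```text
[ 0.48647795  0.25873192 -0.17499321] [[-1.6, -0.2], [1.2, 0.6], [0.8, -0.2], [-0.3, 0.2]]
[0.49779454 0.32273922]
[0.47516135 0.19472462]
[0.49558461 0.32178376 0.047     ] 0.1716182741128374 -0.1788020667371872
[0.47834427 0.1931875  0.047     ] 0.17289307299939488 -0.18400237840264014
```

```bash
python3 -m jog '{"offset":[[0.5,0.56,0],[0.53,0.56,0],[0,0,-0.7],[0,0,-0.8],[0,0,-0.8],[0,0,-0.8],[0,0,-0.4],[0,0,0],[0,0,0],[0,0,0]],"angular":[[0,0,-0.05],[0,0,0],[0,0,0],[0,0,0],[0,0,0],[0,0,0],[0,0,0],[0,0,0],[0,0,0],[0,0,0]],"jaw":[85,85,85,85,85,85,85,85,85,85]}'
python3 - <<'E'
from h import *
s=manip.state(); im=manip.grab_frame('wrist'); cv2.imwrite('pics/w2.png',im); 
rel([.4965,.322,.0215],-.175)
E
```

```text
time: 2.2
tool_pos: [0.4983, 0.3226, 0.0782]
tool_rot: [0.705, -0.704, 0.06, -0.062]
contact_force: [0.3, -0.2, 0.1]
gripper_width: 0.998
flip 0 turn units [-0.018  0.036 -0.009]
flip 1 turn units [-5.7000e-02 -2.8000e-02  2.9991e+01]
t 2.25 pos [0.4985 0.3224 0.0784] offset units [-0.04  -0.008 -1.138] w 0.996 F [ 0.17 -0.75  0.09] q6 [ 0.45  0.12  1.81  0.    1.21 -0.95]
```

View pics/w2.png

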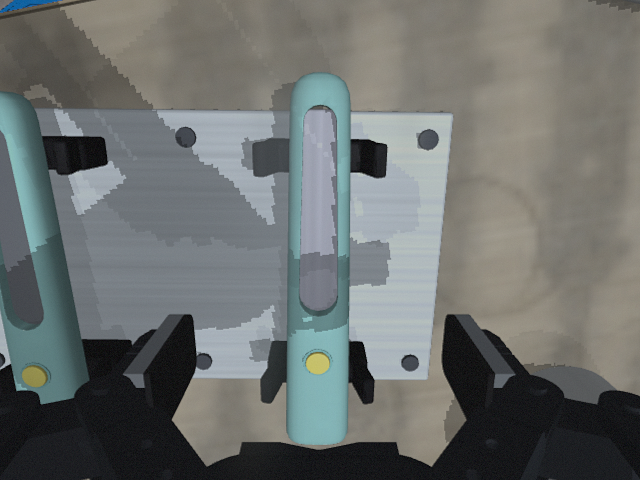

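```bash
python3 - <<'E'
from h import *
s=manip.state(); c=cam('wrist',s)
for z in(.0405,.05):
    w=unproj(c,[(319,73),(317,443)],z);print(w.mean(0),np.linalg.norm(w[0]-w[1]),np.arctan2(*(w[1]-w[0])[[1,0]]))
E
python3 -m jog '{"offset":[[-0.03,0,-0.4],[0,0,-0.45],[0,0,-0.27],[0,0,0],[0,0,0],[0,0,0]],"angular":[[0,0,0],[0,0,0],[0,0,0],[0,0,0],[0,0,0],[0,0,0]],"jaw":[85,85,85,85,85,85]}'
```

```text
[0.49881317 0.32111984 0.0405    ] 0.17980463761144175 -0.17948042480158544
[0.49504323 0.32178746 0.05      ] 0.1703833631289546 -0.17948042480158544
time: 2.85
tool_pos: [0.4969, 0.3218, 0.0215]
tool_rot: [0.705, -0.704, 0.061, -0.063]
contact_force: [-1.0, -0.7, 0.3]
gripper_width: 0.996
```

```bash
python3 -m jog '{"offset":[[0,0,0],[0,0,0],[0,0,0],[0,0,0],[0,0,0],[0,0,0],[0,0,0],[0,0,0],[0,0,0],[0,0,0]],"angular":[[0,0,0],[0,0,0],[0,0,0],[0,0,0],[0,0,0],[0,0,0],[0,0,0],[0,0,0],[0,0,0],[0,0,0]],"jaw":[60,50,40,30,20,20,20,20,20,20]}'
python3 -m jog '{"offset":[[0,0,0.1],[0,0,0.3],[0,0,0.5],[0,0,0.6],[0,0,0.6],[0,0,0.4],[0,0,0],[0,0,0],[0,0,0],[0,0,0]],"angular":[[0,0,0],[0,0,0],[0,0,0],[0,0,0],[0,0,0],[0,0,0],[0,0,0],[0,0,0],[0,0,0],[0,0,0]],"jaw":[20,20,20,20,20,20,20,20,20,20]}'
python3 - <<'E'
from h import *
F=[];T=[]
for i in range(14):
    im=manip.grab_frame('wrist'); s=manip.state();F.append(s['contact_force']);T.append(s['ft_torque'])
cv2.imwrite('pics/w3.png',im)
print(np.mean(F,0),np.std(F,0),np.mean(T,0))
rel([.4965,.322,.0215],-.175)
E
```

```text
time: 3.85
tool_pos: [0.4961, 0.3216, 0.0204]
tool_rot: [0.705, -0.704, 0.061, -0.062]
contact_force: [0.2, 1.4, 6.0]
gripper_width: 0.332
time: 4.85
tool_pos: [0.4945, 0.3205, 0.1425]
tool_rot: [-0.704, 0.705, -0.063, 0.061]
contact_force: [-1.1, 0.0, -3.7]
gripper_width: 0.329
[-0.01793179  0.0593396  -2.9998678 ] [0.44831572 0.32950329 0.32816494] [-0.00177726 -0.00809269  0.00648637]
flip 0 turn units [-0.001  0.001 -0.001]
flip 1 turn units [-2.0000e-03 -1.0000e-03  2.9999e+01]
t 5.55 pos [0.4958 0.3212 0.1449] offset units [ 0.015  0.016 -2.468] w 0.331 F [ 0.   -0.04 -3.1 ] q6 [ 0.45  0.04  1.77  0.    1.33 -0.95]
```

View pics/w3.png

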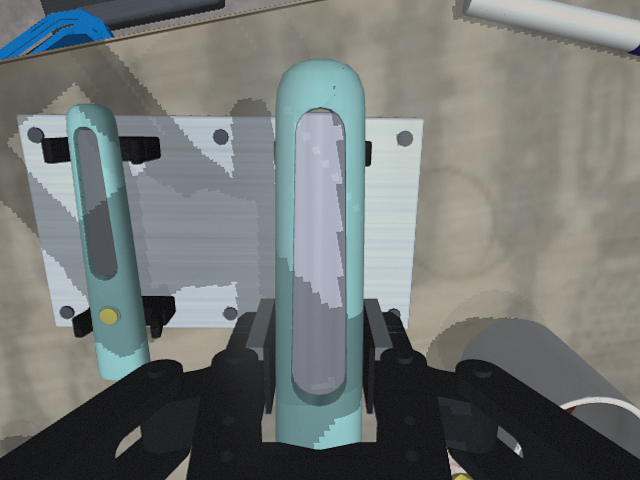

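```bash
python3 -m jog '{"offset":[[0,0,-0.3],[0,0,-0.6],[0,0,-0.6],[0,0,-0.5],[0,0,-0.25],[0,0,-0.12],[0,0,-0.1],[0,0,0],[0,0,0],[0,0,0],[0,0,0]],"angular":[[0,0,0],[0,0,0],[0,0,0],[0,0,0],[0,0,0],[0,0,0],[0,0,0],[0,0,0],[0,0,0],[0,0,0],[0,0,0]],"jaw":[20,20,20,20,20,20,20,20,20,20,20]}'
python3 - <<'E'
from h import *
rel([.4965,.322,.0215],-.175)
E
```

```text
time: 6.65
tool_pos: [0.4963, 0.3215, 0.0223]
tool_rot: [0.705, -0.704, 0.061, -0.062]
contact_force: [-0.4, 0.1, -3.6]
gripper_width: 0.333
flip 0 turn units [-0.007  0.014 -0.002]
flip 1 turn units [-2.2000e-02 -1.1000e-02  2.9998e+01]
t 6.65 pos [0.4963 0.3215 0.0223] offset units [ 0.004  0.01  -0.016] w 0.333 F [-0.37  0.14 -3.63] q6 [ 0.45  0.19  1.84  0.    1.11 -0.95]
```

```bash
python3 -m jog '{"offset":[[0,0,-0.02],[0,0,-0.02],[0,0,-0.01],[0,0,0],[0,0,0]],"angular":[[0,0,0],[0,0,0],[0,0,0],[0,0,0],[0,0,0]],"jaw":[20,20,20,20,20]}'
```

```text
time: 7.15
tool_pos: [0.4961, 0.3214, 0.0204]
tool_rot: [0.704, -0.704, 0.062, -0.062]
contact_force: [-3.7, -3.3, 6.1]
gripper_width: 0.331
```

Seated (+6 N of support). Release and rise.

```bash
python3 -m jog '{"offset":[[0,0,0],[0,0,0],[0,0,0],[0,0,0],[0,0,0],[0,0,0.3],[0,0,0.6],[0,0,0.7],[0,0,0.7],[0,0,0],[0,0,0]],"angular":[[0,0,0],[0,0,0],[0,0,0],[0,0,0],[0,0,0],[0,0,0],[0,0,0],[0,0,0],[0,0,0],[0,0,0],[0,0,0]],"jaw":[40,60,85,85,85,85,85,85,85,85,85]}'
python3 - <<'E'
from h import *
im=manip.grab_frame('wrist');cv2.imwrite('pics/w4.png',im)
rel([.4965,.322,.0215],-.175)
rel([.4765,.194,.0215],-.175)
E
```

```text
time: 8.25
tool_pos: [0.4967, 0.3217, 0.1362]
tool_rot: [0.705, -0.704, 0.061, -0.063]
contact_force: [-0.1, -0.6, 0.1]
gripper_width: 0.996
flip 0 turn units [-0.001  0.004 -0.002]
flip 1 turn units [-6.0000e-03 -2.0000e-03  2.9998e+01]
t 8.3 pos [0.4956 0.3212 0.1343] offset units [ 0.018  0.016 -2.255] w 0.995 F [ 0.27 -0.2  -0.13] q6 [ 0.45  0.05  1.78 -0.    1.31 -0.95]
flip 0 turn units [-0.001  0.004 -0.002]
flip 1 turn units [-6.0000e-03 -2.0000e-03  2.9998e+01]
t 8.3 pos [0.4956 0.3212 0.1343] offset units [-0.382 -2.544 -2.255] w 0.995 F [ 0.27 -0.2  -0.13] q6 [ 0.45  0.05  1.78 -0.    1.31 -0.95]
```

View pics/w4.png

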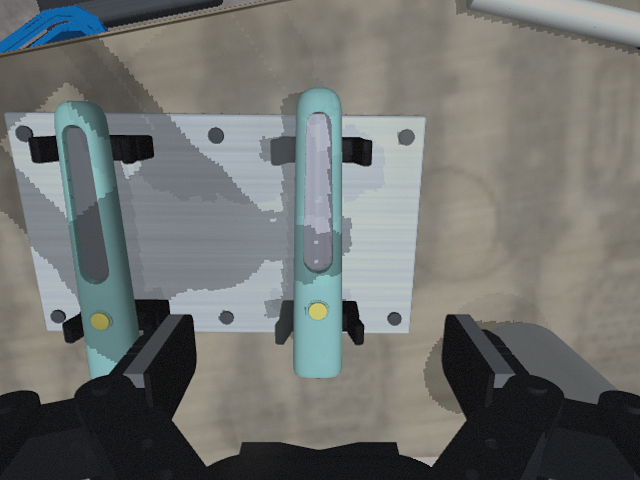

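```bash
python3 -m jog '{"offset":[[-0.1,-0.75,0],[-0.15,-0.9,0],[-0.1,-0.9,0],[0,0,-0.4],[0,0,-0.5],[0,0,0],[0,0,0],[0,0,0]],"angular":[[0,0,0],[0,0,0],[0,0,0],[0,0,0],[0,0,0],[0,0,0],[0,0,0],[0,0,0]],"jaw":[85,85,85,85,85,85,85,85]}'
python3 - <<'E'
from h import *
im=manip.grab_frame('wrist');cv2.imwrite('pics/w5.png',im)
rel([.478,.1935,.0215],-.175)
s=manip.state();c=cam('wrist',s)
E
```

```text
time: 9.1
tool_pos: [0.4786, 0.1941, 0.0895]
tool_rot: [0.704, -0.704, 0.061, -0.062]
contact_force: [-0.6, -0.4, 1.4]
gripper_width: 0.996
flip 0 turn units [-0.003  0.014 -0.007]
flip 1 turn units [-2.3000e-02 -5.0000e-03  2.9993e+01]
t 9.15 pos [0.4789 0.1942 0.0899] offset units [-0.018 -0.013 -1.368] w 0.992 F [-0.29  0.39 -0.47] q6 [ 0.24 -0.08  1.99 -0.    1.23 -1.16]
```

View pics/w5.png

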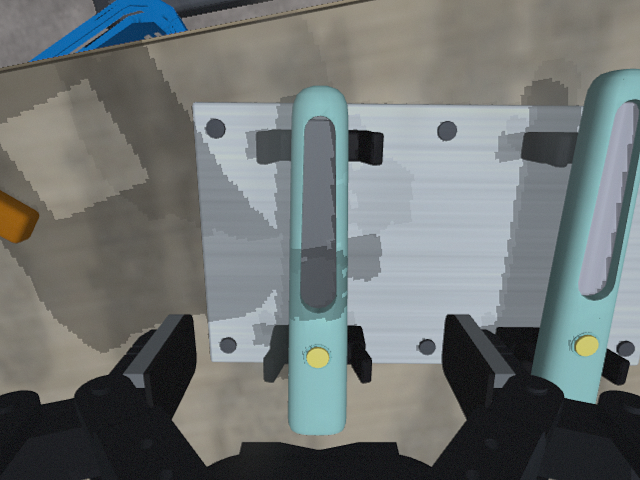

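```bash
python3 -m jog '{"offset":[[-0.01,0,-0.4],[0,0,-0.5],[0,0,-0.46],[0,0,0],[0,0,0]],"angular":[[0,0,0],[0,0,0],[0,0,0],[0,0,0],[0,0,0]],"jaw":[85,85,85,85,85]}' && python3 -m jog '{"offset":[[0,0,0],[0,0,0],[0,0,0],[0,0,0],[0,0,0],[0,0,0],[0,0,0],[0,0,0],[0,0,0],[0,0,0]],"angular":[[0,0,0],[0,0,0],[0,0,0],[0,0,0],[0,0,0],[0,0,0],[0,0,0],[0,0,0],[0,0,0],[0,0,0]],"jaw":[60,50,40,30,20,20,20,20,20,20]}'
```

```text
time: 9.65
tool_pos: [0.4782, 0.194, 0.0217]
tool_rot: [0.704, -0.704, 0.061, -0.062]
contact_force: [0.5, 0.2, 0.1]
gripper_width: 0.995
time: 10.65
tool_pos: [0.4784, 0.1939, 0.0217]
tool_rot: [0.705, -0.704, 0.061, -0.062]
contact_force: [-0.3, -0.1, 5.1]
gripper_width: 0.329
```

```bash
python3 -m jog '{"offset":[[0,0,0.1],[0,0,0.3],[0,0,0.5],[0,0,0.6],[0,0,0.6],[0,0,0.4],[0,0,0],[0,0,0],[0,0,0],[0,0,0]],"angular":[[0,0,0],[0,0,0],[0,0,0],[0,0,0],[0,0,0],[0,0,0],[0,0,0],[0,0,0],[0,0,0],[0,0,0]],"jaw":[20,20,20,20,20,20,20,20,20,20]}'
python3 - <<'E'
from h import *
F=[];T=[]
for i in range(14):
    im=manip.grab_frame('wrist'); s=manip.state();F.append(s['contact_force']);T.append(s['ft_torque'])
cv2.imwrite('pics/w6.png',im)
print(np.mean(F,0),np.std(F,0),np.mean(T,0))
rel([.4965,.322,.0215],-.175)
E
```

```text
time: 11.65
tool_pos: [0.4765, 0.1934, 0.1439]
tool_rot: [-0.704, 0.705, -0.063, 0.061]
contact_force: [-0.2, -0.8, -1.5]
gripper_width: 0.327
[-0.11709239 -0.26251847 -0.65445462] [0.50604875 0.64136433 0.56908065] [-0.01047823  0.01244795 -0.01459584]
flip 0 turn units [-0.     0.001 -0.002]
flip 1 turn units [-2.0000e-03 -0.0000e+00  2.9998e+01]
t 12.35 pos [0.4777 0.1937 0.1459] offset units [ 0.375  2.566 -2.488] w 0.332 F [ 0.02 -0.57 -1.59] q6 [ 0.24 -0.14  1.95 -0.    1.34 -1.16]
```

View pics/w6.png

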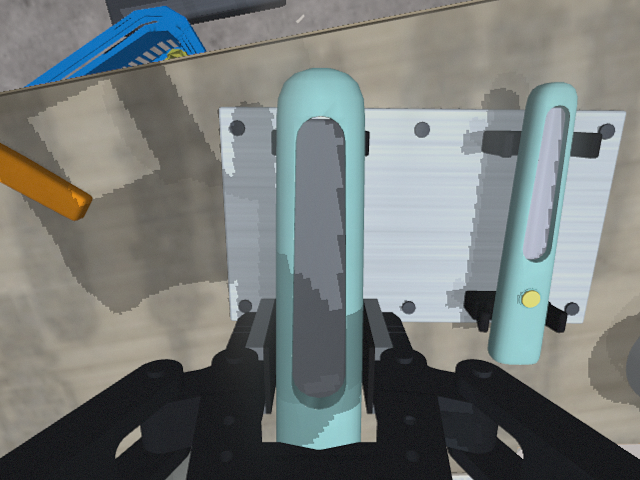

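The right one weighs 0.65 N and the left 3.0 N, so the left is the heavier. Laying the right one back.

```bash
python3 -m jog '{"offset":[[0,0,-0.3],[0,0,-0.6],[0,0,-0.6],[0,0,-0.5],[0,0,-0.25],[0,0,-0.12],[0,0,-0.1],[0,0,-0.03],[0,0,0],[0,0,0],[0,0,0]],"angular":[[0,0,0],[0,0,0],[0,0,0],[0,0,0],[0,0,0],[0,0,0],[0,0,0],[0,0,0],[0,0,0],[0,0,0],[0,0,0]],"jaw":[20,20,20,20,20,20,20,20,20,20,20]}'
```

```text
time: 13.45
tool_pos: [0.4785, 0.1939, 0.0217]
tool_rot: [0.705, -0.704, 0.061, -0.062]
contact_force: [-0.0, -0.5, 0.8]
gripper_width: 0.333
```

```bash
python3 -m jog '{"offset":[[0,0,-0.01],[0,0,-0.01],[0,0,0],[0,0,0]],"angular":[[0,0,0],[0,0,0],[0,0,0],[0,0,0]],"jaw":[20,20,20,20]}'
python3 -m jog '{"offset":[[0,0,0],[0,0,0],[0,0,0],[0,0,0],[0,0,0],[0,0,0.3],[0,0,0.6],[0,0,0.7],[0,0,0.7],[0,0,0],[0,0,0]],"angular":[[0,0,0],[0,0,0],[0,0,0],[0,0,0],[0,0,0],[0,0,0],[0,0,0],[0,0,0],[0,0,0],[0,0,0],[0,0,0]],"jaw":[40,60,85,85,85,85,85,85,85,85,85]}'
python3 - <<'E'
from h import *
im=manip.grab_frame('wrist');cv2.imwrite('pics/w7.png',im)
rel([.4955,.3215,.0215],-.175)
E
```

```text
time: 13.85
tool_pos: [0.4785, 0.1939, 0.0217]
tool_rot: [0.704, -0.704, 0.061, -0.062]
contact_force: [-3.6, -1.6, 9.4]
gripper_width: 0.326
time: 14.95
tool_pos: [0.4787, 0.194, 0.137]
tool_rot: [0.705, -0.704, 0.06, -0.063]
contact_force: [0.1, -0.5, -0.5]
gripper_width: 0.996
flip 0 turn units [-0.001  0.004 -0.002]
flip 1 turn units [-6.0000e-03 -1.0000e-03  2.9998e+01]
t 15.0 pos [0.4776 0.1937 0.1352] offset units [ 0.358  2.556 -2.274] w 0.99 F [-0.9   0.07  0.04] q6 [ 0.24 -0.13  1.96 -0.    1.32 -1.16]
```

View pics/w7.png

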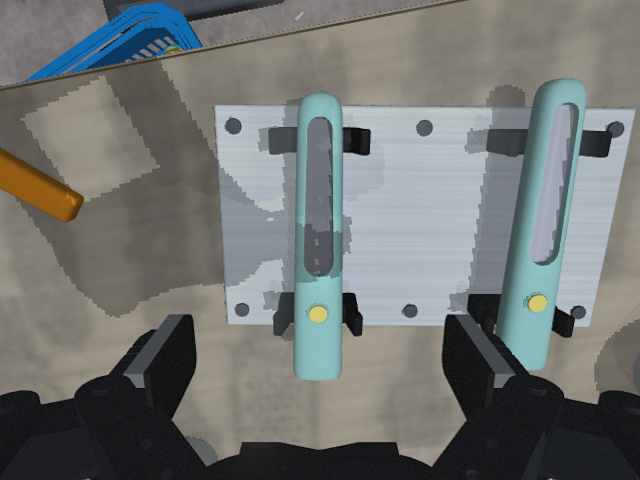

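Light handle is back in its saddles (column 319, level with the left one). Next I look at the coder with empty fingers.

```bash
python3 -m jog '{"offset":[[0,-0.5,0.7],[0,-0.9,0.6],[-0.1,-0.95,0.5],[-0.1,-0.95,0.4],[-0.1,-0.95,0.3],[-0.1,-0.95,0.2],[-0.1,-0.95,0.1],[-0.1,-0.95,0],[0,-0.9,0],[0,-0.9,0],[0,-0.4,0],[0,0,0]],"angular":[[0,0,0.2],[0,0,0.23],[0,0,0.23],[0,0,0.23],[0,0,0.23],[0,0,0.23],[0,0,0.23],[0,0,0.23],[0,0,0.23],[0,0,0.23],[0,0,0],[0,0,0]],"jaw":[85,85,85,85,85,85,85,85,85,85,85,85]}'
python3 -m jog '{"offset":[[0,0,0],[0,0,0],[0,0,0]],"angular":[[0,0,0],[0,0,0],[0,0,0]],"jaw":[85,85,85]}'
python3 - <<'E'
from h import *
s=manip.state(); im=manip.grab_frame('wrist');cv2.imwrite('pics/w8.png',im); np.save('s8.npy',s,allow_pickle=True)
cv2.imwrite('pics/top8.png',manip.grab_frame('top'))
rel([.4955,.3215,.1],-.175)
E
```

```text
time: 16.2
tool_pos: [0.4471, -0.2646, 0.2677]
tool_rot: [0.708, -0.706, -0.02, 0.022]
contact_force: [-0.9, 1.1, -0.0]
gripper_width: 0.993
time: 16.5
tool_pos: [0.4484, -0.2615, 0.2698]
tool_rot: [0.707, -0.707, -0.023, 0.023]
contact_force: [0.7, 0.0, 0.8]
gripper_width: 0.997
flip 0 turn units [ 1.000e-03  1.000e-03 -2.286e+00]
flip 1 turn units [-2.0000e-03  1.0000e-03  2.7714e+01]
t 16.6 pos [ 0.4484 -0.2618  0.2701] offset units [ 0.941 11.666 -3.402] w 0.999 F [ 0.22  0.04 -0.25] q6 [-0.67 -0.22  1.81  0.    1.56 -2.31]
```

View pics/w8.png

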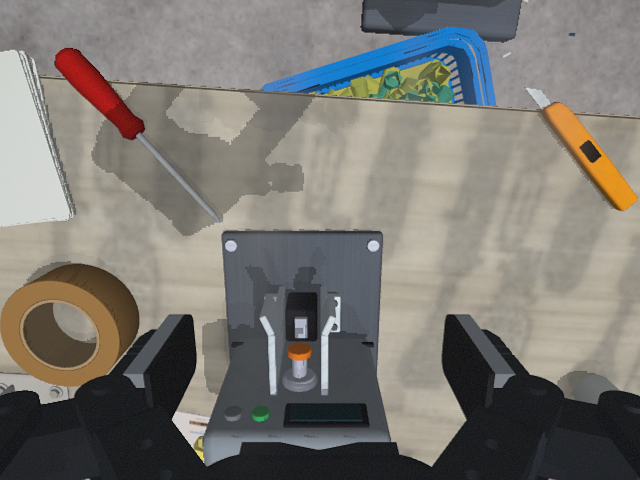

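```bash
python3 - <<'E'
from h import *
im=cv2.imread('pics/w8.png'); zoom(im,205,220,405,440,'pics/w8z.png',2.7)
zoom(cv2.imread('pics/top8.png'),350,160,440,260,'pics/t8z.png',6)
E
```

```text
(no output)
```

View pics/w8z.png

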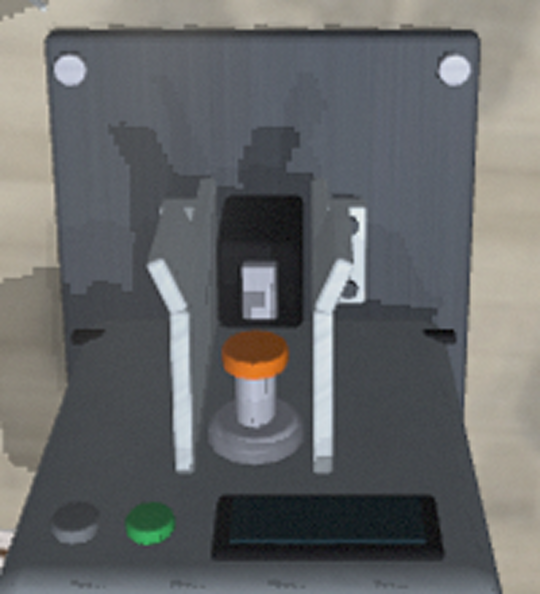

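```bash
python3 - <<'E'
from h import *
s=np.load('s8.npy',allow_pickle=True).item(); c=cam('wrist',s)
Z=lambda a:(np.array(a)+.5)/2.7-.5+[205,220]
obj=[(-.1,-.08,.012),(-.1,.08,.012),(-.045,-.018,.115),(-.045,.018,.115),(.01,-.018,.115),(.01,.018,.115)]
uv=Z([(45,33),(481,33),(188,311),(315,310),(194,470),(315,470)])
for sel in ([0,1,2,3,4,5],[0,1],[2,3,4,5]):
    p,r=fit(c,[obj[i] for i in sel],uv[sel],[.59,-.27,.065]); print(p,r.round(1).tolist())
p,r=fit(c,[obj[i] for i in range(4)],uv[:4],[.59,-.27,.065]); print(p,r.round(1).tolist())
g=unproj(c,uv[2:],.115); print(g)
w=unproj(c,Z([(255,350)]),.095+.012);print('plunger',w)
E
```

```text
[ 0.58436086 -0.26997284  0.06565701] [[-0.6, 0.7], [0.6, 0.5], [0.7, -0.9], [-0.6, -0.6], [0.5, 0.2], [-0.6, 0.2]]
[ 0.58377921 -0.27003897  0.06494754] [[-0.6, 0.0], [0.6, 0.0]]
[ 0.5845954  -0.26992991  0.06792424] [[0.6, -0.6], [-0.7, -0.3], [0.6, 0.5], [-0.5, 0.4]]
[ 0.58447335 -0.27002109  0.06516584] [[-0.6, 0.7], [0.6, 0.7], [0.7, -0.8], [-0.6, -0.4]]
[[ 0.54145755 -0.29141004  0.115     ]
 [ 0.53873259 -0.25449604  0.115     ]
 [ 0.59531478 -0.28769148  0.115     ]
 [ 0.5929204  -0.25088428  0.115     ]]
plunger [[ 0.55770635 -0.27137627  0.107     ]]
```

View pics/t8z.png

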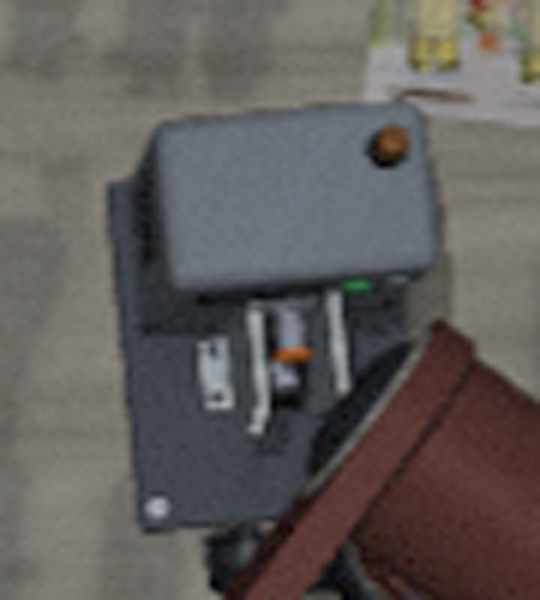

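```bash
python3 -m jog '{"offset":[[0,0.6,0],[0,1,0],[0,1,0],[0.1,1,0],[0.1,1,-0.1],[0.1,1,-0.2],[0.1,1,-0.3],[0.1,1,-0.3],[0.14,1,-0.3],[0.1,1,-0.3],[0.1,1,-0.3],[0.1,0.6,-0.2]],"angular":[[0,0,-0.2],[0,0,-0.2],[0,0,-0.2],[0,0,-0.2],[0,0,-0.2],[0,0,-0.2],[0,0,-0.2],[0,0,-0.2],[0,0,-0.2],[0,0,-0.2],[0,0,-0.2],[0,0,-0.09]],"jaw":[85,85,85,85,85,85,85,85,85,85,85,85]}'
python3 -m jog '{"offset":[[0,0.4,-0.2],[0,0,-0.4],[0,0,-0.2],[0,0,0],[0,0,0],[0,0,0]],"angular":[[0,0,0],[0,0,0],[0,0,0],[0,0,0],[0,0,0],[0,0,0]],"jaw":[85,85,85,85,85,85]}'
python3 - <<'E'
from h import *
im=manip.grab_frame('wrist');cv2.imwrite('pics/w9.png',im)
rel([.4955,.3215,.0215],-.175)
E
```

```text
time: 17.8
tool_pos: [0.4925, 0.2869, 0.1729]
tool_rot: [0.705, -0.704, 0.062, -0.061]
contact_force: [0.0, -0.2, -0.0]
gripper_width: 0.995
time: 18.4
tool_pos: [0.4945, 0.3034, 0.1352]
tool_rot: [0.705, -0.704, 0.062, -0.063]
contact_force: [0.5, -0.0, -0.3]
gripper_width: 1.001
flip 0 turn units [-0.009  0.019  0.024]
flip 1 turn units [ 3.0000e-02  1.4000e-02 -2.9976e+01]
t 18.45 pos [0.4945 0.3034 0.1353] offset units [ 0.02   0.362 -2.275] w 0.996 F [-0.08  0.26  0.02] q6 [ 0.42  0.02  1.81 -0.    1.31 -0.97]
```

View pics/w9.png

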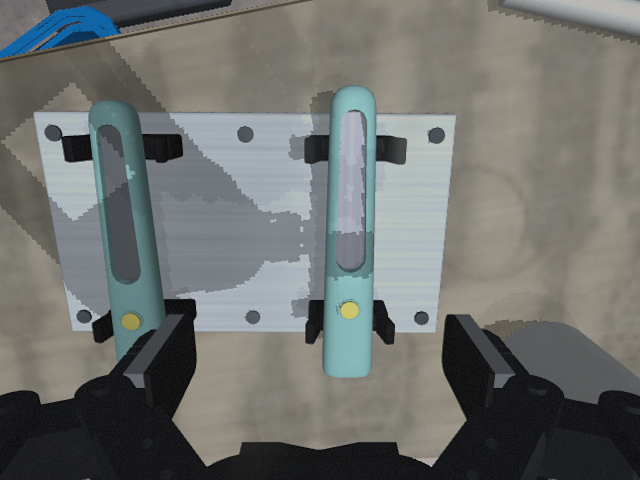

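```bash
python3 -m jog '{"offset":[[0.02,0.36,0],[0,0,-0.3],[0,0,-0.6],[0,0,-0.6],[0,0,-0.5],[0,0,-0.28],[0,0,0],[0,0,0],[0,0,0]],"angular":[[0,0,0],[0,0,0],[0,0,0],[0,0,0],[0,0,0],[0,0,0],[0,0,0],[0,0,0],[0,0,0]],"jaw":[85,85,85,85,85,85,85,85,85]}' && python3 -m jog '{"offset":[[0,0,0],[0,0,0],[0,0,0],[0,0,0],[0,0,0],[0,0,0],[0,0,0],[0,0,0],[0,0,0],[0,0,0]],"angular":[[0,0,0],[0,0,0],[0,0,0],[0,0,0],[0,0,0],[0,0,0],[0,0,0],[0,0,0],[0,0,0],[0,0,0]],"jaw":[60,50,40,30,20,20,20,20,20,20]}'
python3 -m jog '{"offset":[[0,0,0.1],[0,0,0.3],[0,0,0.5],[0,0,0.6],[0,0,0.6],[0,0,0.4],[0,0,0],[0,0,0],[0,0,0],[0,0,0]],"angular":[[0,0,0],[0,0,0],[0,0,0],[0,0,0],[0,0,0],[0,0,0],[0,0,0],[0,0,0],[0,0,0],[0,0,0]],"jaw":[20,20,20,20,20,20,20,20,20,20]}'
python3 - <<'E'
from h import *
F=[]
for i in range(8):
    im=manip.grab_frame('wrist'); F.append(manip.state()['contact_force'])
print(np.mean(F,0))
cv2.imwrite('pics/w10.png',im)
cv2.imwrite('pics/sc10.png',manip.grab_frame('scene'))
# approach pose: centre 100 mm short of dock
y=.066; d=np.array([np.cos(y),np.sin(y)]); o=np.array([.585,-.270])
print('pre',o-.195*d,'dock',o-.095*d)
rel([*(o-.195*d),.16],y); rel([*(o-.195*d),.0755],y)
E
```

```text
time: 19.35
tool_pos: [0.4961, 0.3221, 0.0217]
tool_rot: [0.705, -0.704, 0.061, -0.063]
contact_force: [-0.3, 0.5, 0.4]
gripper_width: 0.995
time: 20.35
tool_pos: [0.4951, 0.3216, 0.0204]
tool_rot: [0.704, -0.704, 0.062, -0.063]
contact_force: [-0.7, 0.2, 5.6]
gripper_width: 0.327
time: 21.35
tool_pos: [0.4936, 0.3208, 0.1426]
tool_rot: [-0.704, 0.705, -0.064, 0.061]
contact_force: [-0.5, 0.4, -3.1]
gripper_width: 0.329
[-0.16667085  0.30117543 -3.37198724]
pre [ 0.39042456 -0.28286066] dock [ 0.49020683 -0.27626545]
flip 0 turn units [ 1.000e-03 -0.000e+00  2.319e+00]
flip 1 turn units [-0.0000e+00 -1.0000e-03 -2.7681e+01]
t 21.8 pos [0.4948 0.3215 0.1449] offset units [ -2.087 -12.086   0.303] w 0.336 F [-0.15  0.35 -3.72] q6 [ 0.45  0.04  1.78 -0.    1.33 -0.94]
flip 0 turn units [ 1.000e-03 -0.000e+00  2.319e+00]
flip 1 turn units [-0.0000e+00 -1.0000e-03 -2.7681e+01]
t 21.8 pos [0.4948 0.3215 0.1449] offset units [ -2.087 -12.086  -1.387] w 0.336 F [-0.15  0.35 -3.72] q6 [ 0.45  0.04  1.78 -0.    1.33 -0.94]
```

View pics/w10.png

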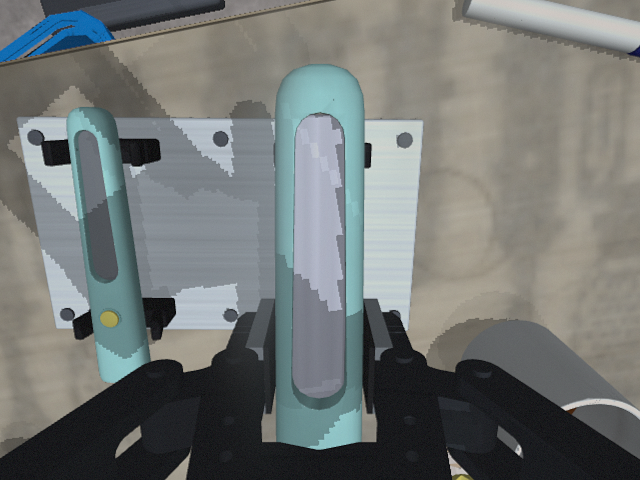

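```bash
python3 -m jog '{"offset":[[-0.1,-0.3,0.3],[-0.2,-0.6,0.3],[-0.3,-0.8,0.1],[-0.3,-0.8,0],[-0.3,-0.8,0],[-0.3,-0.8,0],[-0.3,-0.8,0],[-0.2,-0.8,0],[-0.1,-0.8,0],[0,-0.8,0],[0,-0.8,0],[0,-0.8,0]],"angular":[[0,0,0],[0,0,0.2],[0,0,0.2],[0,0,0.2],[0,0,0.2],[0,0,0.2],[0,0,0.2],[0,0,0.2],[0,0,0.2],[0,0,0.2],[0,0,0.2],[0,0,0.2]],"jaw":[20,20,20,20,20,20,20,20,20,20,20,20]}'
python3 -m jog '{"offset":[[0,-0.8,0],[0,-0.8,0],[0,-0.8,0],[0,-0.5,0],[0,-0.3,0],[0,0,0],[0,0,0]],"angular":[[0,0,0.1],[0,0,0],[0,0,0],[0,0,0],[0,0,0],[0,0,0],[0,0,0]],"jaw":[20,20,20,20,20,20,20]}'
python3 - <<'E'
from h import *
s=manip.state(); im=manip.grab_frame('wrist');cv2.imwrite('pics/w11.png',im); np.save('s11.npy',s,allow_pickle=True)
rel([.3904,-.2829,.0755],.066)
E
```

```text
time: 23.0
tool_pos: [0.3895, -0.1252, 0.1804]
tool_rot: [-0.707, 0.707, 0.02, -0.019]
contact_force: [0.3, 0.3, -2.5]
gripper_width: 0.33
time: 23.7
tool_pos: [0.3898, -0.2829, 0.1797]
tool_rot: [0.707, -0.706, -0.023, 0.023]
contact_force: [0.2, -0.1, -4.3]
gripper_width: 0.332
flip 0 turn units [-0.008 -0.001  0.012]
flip 1 turn units [-2.0000e-03  1.2000e-02 -2.9988e+01]
t 23.75 pos [ 0.3898 -0.2825  0.1797] offset units [ 0.012 -0.007 -2.084] w 0.331 F [-0.33 -0.13 -3.22] q6 [-0.78 -0.26  1.99  0.    1.41 -2.42]
```

View pics/w11.png

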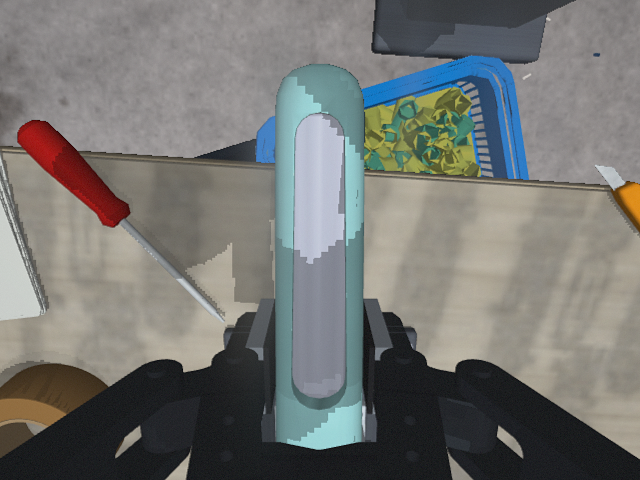

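```bash
python3 -m jog '{"offset":[[0,0,-0.4],[0,0,-0.6],[0,0,-0.6],[0,0,-0.4],[0.01,0,-0.08],[0,0,0],[0,0,0],[0,0,0]],"angular":[[0,0,0],[0,0,0],[0,0,0],[0,0,0],[0,0,0],[0,0,0],[0,0,0],[0,0,0]],"jaw":[20,20,20,20,20,20,20,20]}'
python3 - <<'E'
from h import *
im=manip.grab_frame('scene');cv2.imwrite('pics/sc12.png',im); zoom(im,300,160,440,260,'pics/sc12z.png',5.5)
im=manip.grab_frame('top'); zoom(im,340,160,460,270,'pics/t12z.png',5.4)
rel([.3904,-.2829,.0755],.066)
rel([.4902,-.2763,.0755],.066)
E
```

```text
time: 24.55
tool_pos: [0.3913, -0.2843, 0.0778]
tool_rot: [-0.706, 0.708, 0.024, -0.022]
contact_force: [0.2, -0.8, -2.7]
gripper_width: 0.33
flip 0 turn units [0.017 0.017 0.019]
flip 1 turn units [ 2.7000e-02 -2.7000e-02 -2.9981e+01]
t 24.65 pos [ 0.391  -0.2842  0.0773] offset units [-0.012  0.026 -0.036] w 0.331 F [ 0.41  0.72 -2.81] q6 [-0.78 -0.14  2.07  0.    1.21 -2.42]
flip 0 turn units [0.017 0.017 0.019]
flip 1 turn units [ 2.7000e-02 -2.7000e-02 -2.9981e+01]
t 24.65 pos [ 0.391  -0.2842  0.0773] offset units [ 1.984  0.158 -0.036] w 0.331 F [ 0.41  0.72 -2.81] q6 [-0.78 -0.14  2.07  0.    1.21 -2.42]
```

View pics/sc12z.png

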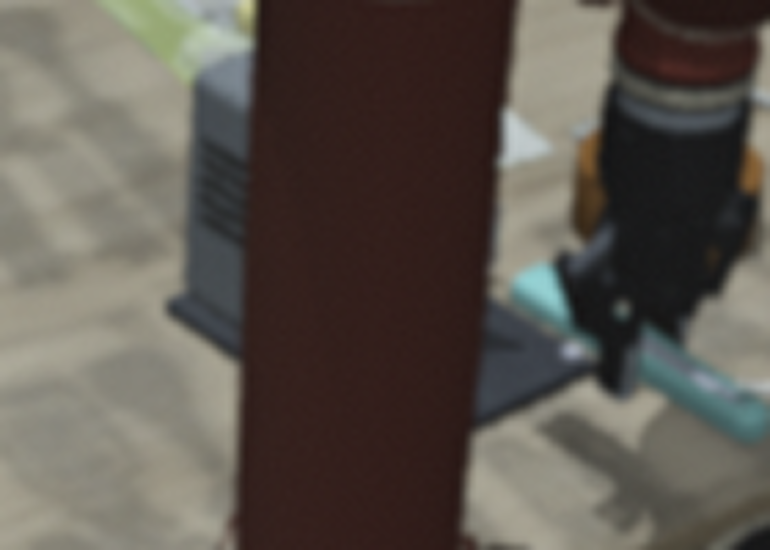

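View pics/t12z.png

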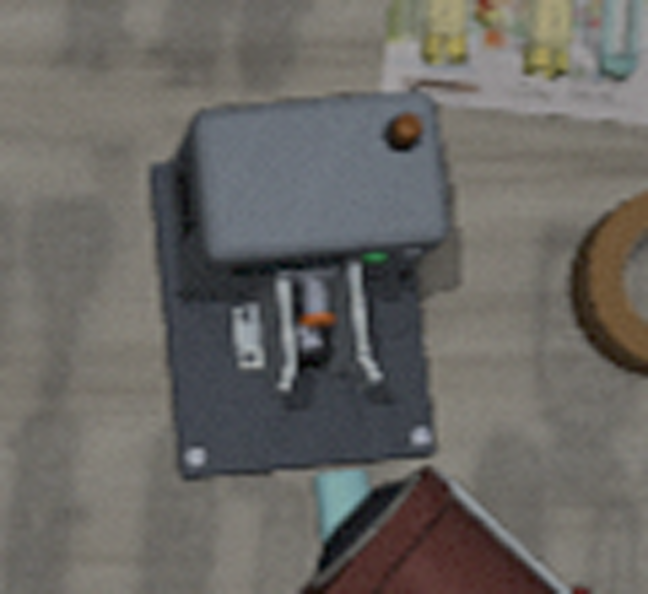

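```bash
python3 - <<'E'
from h import *
c=cam('top'); Z=lambda a:(np.array(a)+.5)/5.4-.5+[340,160]
w=unproj(c,Z([(317,472),(369,472)]),.106); print('nose',w,w.mean(0))
g=unproj(c,Z([(296,360),(363,352),(291,285),(353,275)]),.115); print(g, (g[0]+g[1])/2,(g[2]+g[3])/2)
pl=unproj(c,Z([(317,316)]),.10);print('plunger',pl)
y=.066;d=np.array([np.cos(y),np.sin(y)]);n=np.array([-d[1],d[0]])
for nm,p in (('nose',w.mean(0)),('g1',(g[0]+g[1])/2),('g2',(g[2]+g[3])/2),('pl',pl[0])): print(nm,'lateral',(p[:2]-[.585,-.270])@n*1000,'along',(p[:2]-[.585,-.27])@d*1000)
s=manip.state(); print('tcp lateral',(s['tool_pos'][:2]-[.585,-.27])@n*1000,(s['tool_pos'][:2]-[.585,-.27])@d*1000)
E
```

```text
nose [[ 0.47781672 -0.265802    0.106     ]
 [ 0.47697315 -0.2959726   0.106     ]] [ 0.47739493 -0.2808873   0.106     ]
[[ 0.54263696 -0.25491107  0.115     ]
 [ 0.54620317 -0.29390194  0.115     ]
 [ 0.58662487 -0.25384682  0.115     ]
 [ 0.59145995 -0.29009832  0.115     ]] [ 0.54442007 -0.27440651  0.115     ] [ 0.58904241 -0.27197257  0.115     ]
plunger [[ 0.57005814 -0.27072798  0.1       ]]
nose lateral -3.766817517015993 along -108.08882841554308
g1 lateral -1.7205825350681017 along -40.78219906071661
g2 lateral -2.234883031673263 along 3.9035175183469333
pl lateral 0.25904785294400745 along -14.957340380879913
tcp lateral -1.3532790255075535 -194.5123487086933
```

```bash
python3 -m jog '{"offset":[[0,0.03,-0.04],[0.2,0.013,0],[0.3,0.02,0],[0.2,0.013,0],[0,0,0],[0,0,0],[0,0,0]],"angular":[[0,0,0.02],[0,0,0],[0,0,0],[0,0,0],[0,0,0],[0,0,0],[0,0,0]],"jaw":[20,20,20,20,20,20,20]}'
python3 - <<'E'
from h import *
im=manip.grab_frame('top'); zoom(im,350,180,430,270,'pics/t13z.png',6.6)
im=manip.grab_frame('wrist');cv2.imwrite('pics/w13.png',im)
rel([.4902,-.2763,.0752],.066)
y=.066;d=np.array([np.cos(y),np.sin(y)]);n=np.array([-d[1],d[0]])
s=manip.state(); print('tcp lateral',(s['tool_pos'][:2]-[.585,-.27])@n*1000,(s['tool_pos'][:2]-[.585,-.27])@d*1000)
E
```

```text
time: 25.35
tool_pos: [0.425, -0.2796, 0.0736]
tool_rot: [0.707, -0.707, -0.023, 0.024]
contact_force: [0.1, 0.1, -1.9]
gripper_width: 0.332
flip 0 turn units [-0.002 -0.004  0.002]
flip 1 turn units [-6.0000e-03  3.0000e-03 -2.9998e+01]
t 25.45 pos [ 0.4249 -0.2797  0.0737] offset units [1.305 0.067 0.03 ] w 0.334 F [ 1.32  0.28 -1.98] q6 [-0.73 -0.07  2.01 -0.    1.2  -2.36]
tcp lateral 0.9034271770194132 -160.35956485861195
```

View pics/t13z.png

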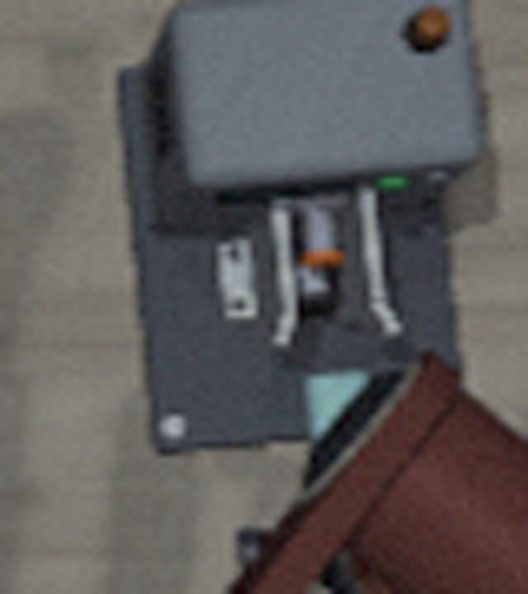

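View pics/w13.png

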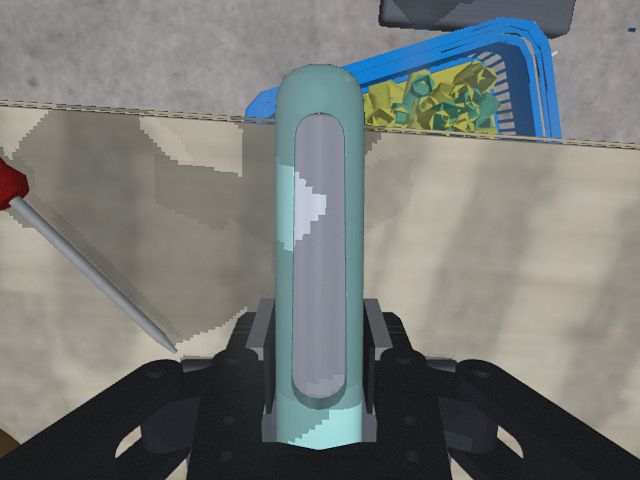

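```bash
python3 -m jog '{"offset":[[0.1,0.006,0.03],[0.15,0.008,0],[0.15,0.01,0],[0.15,0.01,0],[0.15,0.01,0],[0.1,0.007,0],[0,0,0],[0,0,0]],"angular":[[0,0,0],[0,0,0],[0,0,0],[0,0,0],[0,0,0],[0,0,0],[0,0,0],[0,0,0]],"jaw":[20,20,20,20,20,20,20,20]}'
cat >> h.py <<'E'
def where():
    y=.066;d=np.array([np.cos(y),np.sin(y)]);n=np.array([-d[1],d[0]])
    s=manip.state(); print('tcp lateral',(s['tool_pos'][:2]-[.585,-.27])@n*1000,'along',(s['tool_pos'][:2]-[.585,-.27])@d*1000,'F along/lat',s['contact_force'][:2]@d,s['contact_force'][:2]@n, 'T',s['ft_torque'].round(2))
E
python3 - <<'E'
from h import *
where()
im=manip.grab_frame('top'); zoom(im,350,180,430,270,'pics/t14z.png',6.6)
rel([.4902,-.2763,.0752],.066);where()
E
```

```text
time: 26.25
tool_pos: [0.4652, -0.2771, 0.0752]
tool_rot: [0.707, -0.707, -0.023, 0.024]
contact_force: [-0.3, 0.6, -2.8]
gripper_width: 0.333
tcp lateral 0.8430802095114001 along -119.96674070410637 F along/lat -0.2611135638529823 0.5913565360081843 T [ 0.04 -0.03 -0.01]
flip 0 turn units [-0.002 -0.004 -0.001]
flip 1 turn units [ 7.0000e-03 -3.0000e-03  2.9999e+01]
t 26.3 pos [ 0.4651 -0.2771  0.0752] offset units [ 0.502  0.015 -0.   ] w 0.331 F [-0.37 -0.49 -3.31] q6 [-0.67  0.01  1.94 -0.    1.2  -2.31]
tcp lateral 0.8496853916848395 along -120.11836921799 F along/lat -0.40013726746128125 -0.46199243013611546 T [-0.04  0.02 -0.04]
```

View pics/t14z.png

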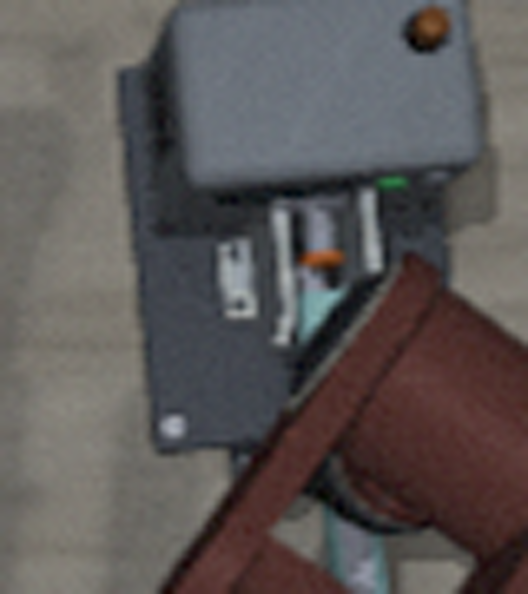

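```bash
python3 -m jog '{"offset":[[0.08,0.003,0],[0.08,0.004,0],[0.06,0.004,0],[0.06,0.004,0],[0.04,0.003,0],[0,0,0],[0,0,0]],"angular":[[0,0,0],[0,0,0],[0,0,0],[0,0,0],[0,0,0],[0,0,0],[0,0,0]],"jaw":[20,20,20,20,20,20,20]}'
python3 -c "
from h import *
where()"
```

```text
time: 27.0
tool_pos: [0.4808, -0.2763, 0.0753]
tool_rot: [0.707, -0.707, -0.023, 0.024]
contact_force: [-4.3, -0.7, -1.5]
gripper_width: 0.329
tcp lateral 0.5376959250517411 along -104.3956597881357 F along/lat -4.366790596369245 -0.4522426108622984 T [-0.13  0.55 -0.03]
```

```bash
python3 -m jog '{"offset":[[0.05,0.003,0],[0.05,0.003,0],[0.04,0.003,0],[0.03,0.002,0],[0,0,0],[0,0,0]],"angular":[[0,0,0],[0,0,0],[0,0,0],[0,0,0],[0,0,0],[0,0,0]],"jaw":[20,20,20,20,20,20]}'
python3 -c "
from h import *
where()"
```

```text
time: 27.6
tool_pos: [0.4885, -0.2759, 0.0752]
tool_rot: [0.707, -0.707, -0.022, 0.024]
contact_force: [-7.9, -0.8, 0.7]
gripper_width: 0.329
tcp lateral 0.5055918711726691 along -96.6871464369771 F along/lat -7.885490899883701 -0.24504378487054335 T [-0.09  1.05 -0.05]
```

```bash
python3 -m jog '{"offset":[[0.03,0.002,0],[0.03,0.002,0],[0.02,0.001,0],[0,0,0],[0,0,0]],"angular":[[0,0,0],[0,0,0],[0,0,0],[0,0,0],[0,0,0]],"jaw":[20,20,20,20,20]}'
python3 - <<'E'
from h import *
where()
im=manip.grab_frame('top'); zoom(im,350,180,430,270,'pics/t15z.png',6.6)
im=manip.grab_frame('wrist');cv2.imwrite('pics/w15.png',im)
where(); rel([.49,-.276,.0752],.066)
E
```

```text
time: 28.1
tool_pos: [0.4908, -0.2757, 0.0751]
tool_rot: [0.707, -0.706, -0.021, 0.026]
contact_force: [-15.7, -1.2, 5.0]
gripper_width: 0.33
tcp lateral 0.511490459397767 along -94.42094785113096 F along/lat -15.702788195483002 -0.13703343303215565 T [-0.11  1.84  0.08]
tcp lateral 0.5329406605361682 along -94.40673038923309 F along/lat -15.08931147692503 0.6819442552528048 T [-0.1   1.84  0.03]
flip 0 turn units [-0.006 -0.07  -0.001]
flip 1 turn units [ 1.1000e-01 -9.0000e-03  2.9998e+01]
t 28.2 pos [ 0.4908 -0.2757  0.0751] offset units [-0.015 -0.006  0.002] w 0.328 F [-15.1   -0.31   5.25] q6 [-0.64  0.06  1.88 -0.    1.21 -2.28]
```

View pics/t15z.png

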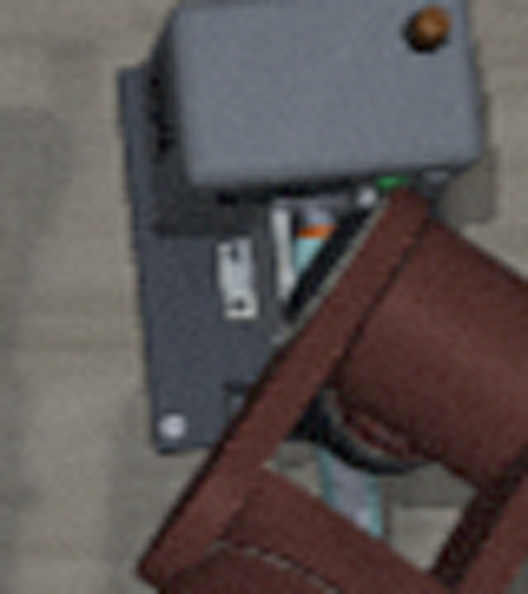

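View pics/w15.png

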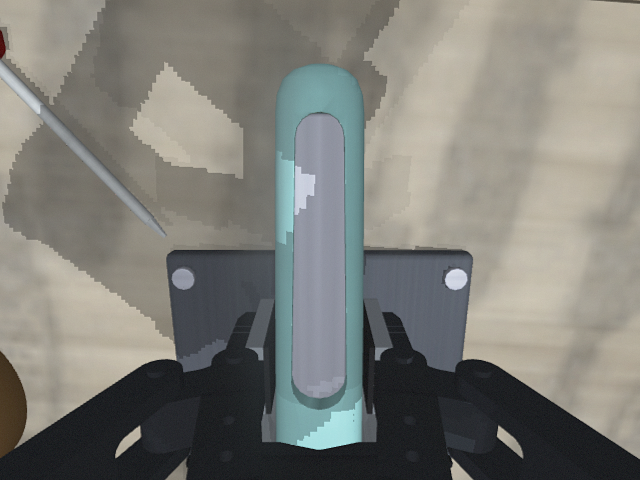

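The plunger is at its stop: the force rose to 15 N at the expected depth. The tool has pitched about 0.4°, so I'll level it, then check the plunger by travel and force.

```bash
python3 -m jog '{"offset":[[0.01,0.001,0],[0,0,0],[0,0,0],[0,0,0],[0,0,0]],"angular":[[0,-0.07,0],[0,0,0],[0,0,0],[0,0,0],[0,0,0]],"jaw":[20,20,20,20,20]}'
python3 - <<'E'
from h import *
im=manip.grab_frame('scene');cv2.imwrite('pics/sc16.png',im); 
for i in range(4):
    im=manip.grab_frame('wrist'); where()
cv2.imwrite('pics/w16.png',im)
rel([.49,-.276,.0752],.066)
E
```

```text
time: 28.7
tool_pos: [0.4909, -0.2757, 0.0748]
tool_rot: [0.707, -0.707, -0.023, 0.024]
contact_force: [-16.0, -0.8, 4.1]
gripper_width: 0.33
tcp lateral 0.5589970659514983 along -94.2952655394778 F along/lat -16.012781645250982 -0.7661856594350339 T [-0.2   1.98 -0.01]
tcp lateral 0.541989265124806 along -94.2855658619672 F along/lat -16.073866250250937 -1.1273928261207495 T [-0.22  2.01 -0.03]
tcp lateral 0.5593391296488829 along -94.29989012857583 F along/lat -16.74775877516913 -1.9843381016184414 T [-0.17  1.9   0.02]
tcp lateral 0.5471915510173891 along -94.28123116654018 F along/lat -16.026561872825656 0.31900315569167703 T [-0.21  1.97 -0.  ]
flip 0 turn units [-0.006 -0.008  0.001]
flip 1 turn units [-1.3000e-02  9.0000e-03 -2.9999e+01]
t 28.95 pos [ 0.4909 -0.2757  0.0747] offset units [-0.018 -0.007  0.009] w 0.329 F [-16.01  -0.74   3.34] q6 [-0.64  0.06  1.88 -0.    1.2  -2.28]
```

View pics/sc16.png

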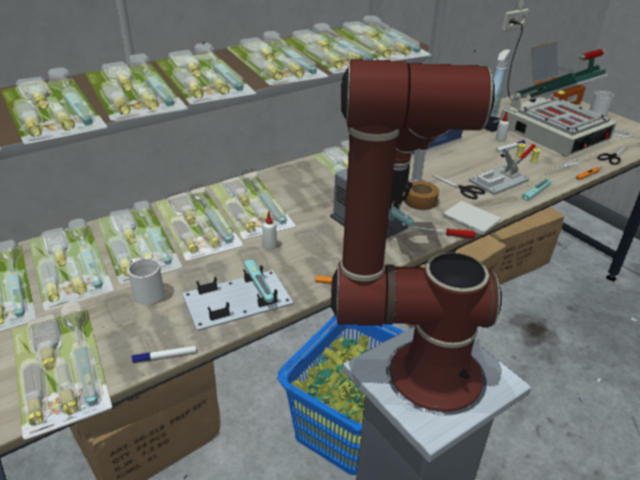

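View pics/w16.png

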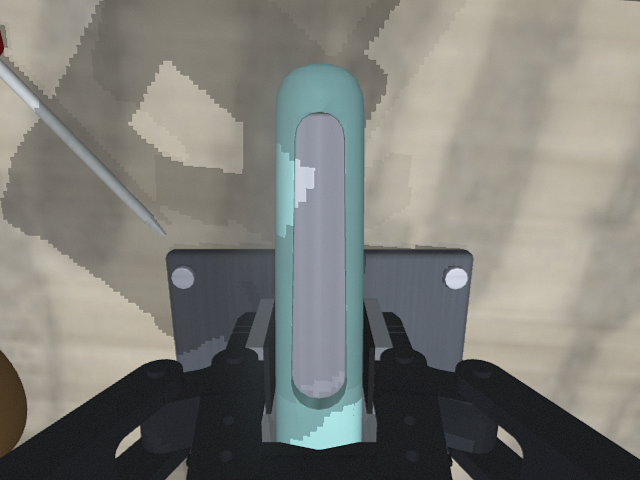

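```bash
python3 -c "
from plant import manip
print(manip.job_done())"
```

```text
the job is handed in; nothing more can be done
None
```

The heavier handle, the left one, is pressed into the date coder and still held level in the gripper. I handed the job in at about 29 s; no verdict was reported.

- **Weighing:** I lifted the left handle about 120 mm and felt about 3.0 N, then laid it back. The right one felt about 0.65 N, and I laid that back in the right place. The left read about 3.4 N when I picked it up again.
- **In the coder:** I put the left handle between the guides nose first. It was already pressing the plunger with about 4 N when its centre was about 9 mm short of the dock point. The force rose to 8 N, then to a steady 16 N, against 10 N to hold it at the stop. The last 0.5 mm commanded moved it only about 0.1 mm, so the plunger is at its stop.
- **Last checks:** The tool is within about 0.1° of level. The handle's centre is within 1 mm of the dock point I worked out from the pictures. The scene picture shows the light handle in its saddles. The mug, glue bottle and tape roll look undisturbed there; the arm hides all but the end of the cutter.
- **What disagreed:**
  - The top and wrist cameras differed by about 3 mm on the coder's position, so I judged the final depth by force.
  - At the end there is an upward force of 3–4 N, probably friction at the plunger face. The handle showed no slipping or tilting in the wrist picture.
  - The plunger itself was partly hidden by the arm, so I did not measure its travel directly.

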